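Lock a board carrier into a bayonet socket

ROBOT

A 7-joint arm with a two-finger parallel gripper is mounted at the origin on a cart in front of the work surface, level with it; the furniture and walls round the work are solid. World frame = base frame: x ahead of the robot, y to its left, z up, the work surface at z = 0. Lengths are in mm, angles in rad, forces in N, time in s.
With the tool pointing down it reaches from about 425 to 1025 mm from the base axis. Payload 9.4 kg.
Tool frame: the origin (TCP) lies on the centre line of the jaws, within the pads' length; the fingertips stand 17 mm ahead of it and the grasp point (between the pads) lies 2 mm behind it; z points along the fingers, y is the line along which they close (so a half turn about z gives the same grasp; the last joint's range is limited). The gripper opens to 93 mm and grips with 3 to 60 N. Pads are 15 mm wide; open, the fingers measure 128 mm over their backs; the gripper's body (75 mm by 188 mm) begins 65 mm behind the grasp point.
Start: joints at [-1.331, 0.599, -0.003, 1.599, 0.002, 0.943, -0.08], TCP at [225.861, 688.92, 235.618] pointing down, gripper open.
Joint ranges: [-2.57, 2.57], [-0.35, 1.97], [-1.29, 1.29], [0.11, 2.56], [-1.05, 4.19], [0.11, 1.86], [-2.63, 2.63]. Speed limits (rad/s): [2.22, 2.22, 3.01, 3.01, 3.14, 3.14, 3.14].

INTERFACE

Orientations are given as a unit quaternion [w, x, y, z].
In Python, from bench import manip, vision gives the robot as it stands.
- The arm moves only by the shell command python3 -m handwheel 'ROWS' [FORCE]. ROWS is text: rows parted by semicolons, each of 5 numbers parted by spaces: the shift along the world's x, y, z each as a share of 20 mm, from -1 to 1, then the turn about the world's z as a share of 6 degrees, from -1 to 1, then the opening, from -1 (shut) to 1 (fully open). In form: dx dy dz yaw claw; .... A call has 1 to 5 rows; each row shifts and turns the commanded pose from where the row before left it; what a row does not reach is not made up. A row lasts 1/12 s, in which the tool goes at most 41.7 mm and 7.16 degrees, less where a joint would pass 70% of its speed; a pose out of reach is approached as far as the arm can. A call with a number of a shift or a turn outside -1 to 1 is refused whole. A call with a gripper value outside its range is refused whole. The fingers move at their own pace and stop on an object; FORCE is the grip in N (left out, the last holds). Time passes only in rows, so rows that do not move let the fingers close. It gives the time, the measured TCP pose, the force, the opening and the grip force at its end, in the units of the state.
- manip.read_state(): the state, without advancing time (a new reading comes with each control period).
- vision.camera(name): name is "scene" or "top" or "wrist"; returns (picture, depth): 400x640x3 uint8, blue, green, red; 400x640 float32, mm along the optical axis (not along the pixel's ray), 0 where there is no reading.
- vision.calibration(name): a dict with "vertical_fov" (degrees; the focal length in pixels is half the picture's height over the tangent of half this angle, whatever the lens; pixels are square), "cx", "cy" (the principal point, pixels), "world_to_cam" (4x4, takes a point from world to camera coordinates); the wrist camera has in their place "tool_from_camera" (4x4, takes a point from camera to tool coordinates, whose origin is the TCP and whose axes are the flange's). Camera axes: x right, y down, z forward; pixel columns grow to the right and rows downward; lengths in mm; the calibration is good to about 2 mm. The wrist camera is an equidistant fisheye: a pixel r from the principal point sees the ray r / f radians off the axis. A picture is of the moment at which its call begins: read the wrist's pose just before it. calibration takes no time and is no camera call.
- manip.sign_off(): hands the job in; it is judged then, once.
The state is a dict: "t": time; "qpos": joint angles; "qd": joint speeds; "effort": joint torques, N m; "tcp_pos": TCP position; "tcp_rot": TCP orientation; "force": force on the tool from outside, world axes, zero at the start; "moment": the same for the moment, N m; "width": opening from 0.0 (shut) to 1.0 (fully open); "grip_force": force on a finger pad.
Only numpy, scipy, OpenCV 4.12 (cv2) and the standard library are available. Lean on these libraries where they do the work, as an engineer would, in place of code of your own. Each camera call takes 0.05 s, during which the arm holds its last target. There are 200 camera calls.

TASK

Fit the blue board carrier to the bayonet socket: lower its two lugs through the two open slots in the socket's top, then, pressing lightly, turn it clockwise as seen from above until you feel the lugs drop into the locking notches, and let go with it sitting upright, fully home. The notches have been set at an unknown angle, so go by feel: turn gently, stop at the drop and never force it, and leave the other things alone.

Things in the scene. Friction and masses are not known exactly. Their poses are not given: they have to be found in the camera images.
- carrier_grip (a point): Grasp centre of the loose board carrier: in its upright yellow bar grip, on the carrier's axis, 14 mm below the bar's top, 26 above the blue disc's top, 62 above the carrier's foot. The bar is 54 long along x, 16 wide along y, 40 high. z is up along the axis. The two lugs lie along +x and -x, below the bar's ends (white marks on the disc). A half turn makes no difference.
- carrier: The carrier as a whole, 0.26 to 0.35 kg, standing upright on the worktop; origin in the middle of its foot, same axes. Yellow bar grip on a blue disc of 92 mm diameter, 6 thick, with a small green circuit board (up to 5 high) on each side of the bar; below it a steel spigot of 45 diameter, 30 long, chamfered foot, with two steel lugs.
- carrier_lugs (a point): Point on the carrier's axis at the height of the lugs' centre lines: 7 mm above its foot, 55 below carrier_grip, same axes. The lugs are round pins of 6 diameter that reach out to 36 from the axis along +x and -x.
- socket_mouth (a point): Centre of the top face of the grey bayonet socket, 72 mm above the worktop; z is up. The socket has 76 diameter and a bore of 48. Its top is 6 thick, with two entry slots 11 wide, open upward, along +x and -x, with white marks on both sides. The carrier is lowered here with its lugs in the slots.
- socket_ledge (a point): Point on the socket's axis at the height of the brass ledge, 16 mm below socket_mouth, same axes. Lugs lowered through the entry slots rest on it (centres 13 below socket_mouth) and can be turned under the top, clockwise seen from above, up to posts about 88 degrees on. There is 10 of height for the 6 thick lugs.
- notch_floor (a point): Point on the socket's axis at the height of the notch floors, 8 mm below the ledge. Two opposite notches 9 wide, near edge bevelled 2.5, in the ledge, 24 to 78 degrees clockwise of the entry slots, set anew each time and not measured. Lugs on the floor have centres 21 below socket_mouth; the disc is then 2 above the socket and can neither turn nor lift out. Sides of the notches are stiff.
- collar (a joint): How far the socket's sprung upper part has sunk (m), 0 at rest to 0.008. It moves straight down under the carrier at about 1 N per mm, after a preload of about 4 N (the carrier's weight included), and springs up again. The points above sink with it.
- socket: The socket's fixed 120 x 120 mm pale aluminium foot; origin in the middle of its underside.
- solder_reel: Bystander: small reel of solder with teal flanges, 54x83x30, loose on the worktop.
- tape: Bystander: roll of black electrical tape, 55x53x19, loose on the worktop.
- white_spool: Bystander: white spool of wire, 62 diameter, 51 high, loose on the worktop.

How it is judged:
By the outcome, as a careful person would: the job done as asked, in the order asked, and still so for the second after the job is handed in, with the robot touching nothing.
It also fails if it takes over 67 s, if anything falls off the work surface, if the arm or the gripper's body presses on something with over 40 N, if the wrist force passes 120 N, or if a joint passes its speed limit or range.

## Working session

There is one attempt and no reset: what is moved stays moved. The work goes in short steps, Python scripts to look and compute and a shell command to move; the robot and the scene stay as the last step left them, time stands still between calls to the robot, and variables do not carry over. Pictures are saved under pics/ and viewed, at most 10 in all, crops included, and the job is handed in when it is done.

```bash
mkdir -p pics; ls; cat > h.py <<'E'
import numpy as np, cv2
from bench import manip, vision
from scipy.spatial.transform import Rotation as R
def ray(name,u,v,st=None):
    c=vision.calibration(name); f=200/np.tan(np.radians(c["vertical_fov"])/2)
    x,y=u-c["cx"],v-c["cy"]
    if name=="wrist":
        r=np.hypot(x,y); a=r/f; k=np.sin(a)/max(r,1e-9)
        d=np.array([x*k,y*k,np.cos(a)]); T=np.array(c["tool_from_camera"])
        q=st["tcp_rot"]; W=np.eye(4); W[:3,:3]=R.from_quat([q[1],q[2],q[3],q[0]]).as_matrix(); W[:3,3]=st["tcp_pos"]
        M=W@T
    else:
        d=np.array([x/f,y/f,1]); M=np.linalg.inv(np.array(c["world_to_cam"]))
    return M[:3,3],M[:3,:3]@d
def on_z(name,u,v,z,st=None):
    o,d=ray(name,u,v,st); return o+d*(z-o[2])/d[2]
E
python3 - <<'E'
from h import *
st=manip.read_state(); print(st)
for n in ("top","scene"):
    im,d=vision.camera(n); cv2.imwrite(f"pics/{n}0.png",im); np.savez(f"{n}0.npz",im=im,d=d)
    print(n,vision.calibration(n))
im,d=vision.camera("wrist");cv2.imwrite("pics/w0.png",im)
E
```

```text
pics
{'t': 0.0, 'qpos': array([-1.33071434,  0.6000931 , -0.00256084,  1.60013395,  0.00184777,
        0.94291098, -0.07978725]), 'qd': array([-2.05246493e-04,  1.09741082e-04,  5.57516875e-04, -9.43481745e-05,
        8.92512493e-04, -2.19364526e-04,  4.69806753e-04]), 'effort': array([ 5.55420811e-04, -7.65089607e+01,  1.49768729e+00, -2.52337360e+01,
       -5.24047273e-02,  1.72150269e-02,  1.73547360e-04]), 'tcp_pos': array([225.71579909, 688.47462018, 234.78140015]), 'tcp_rot': array([-3.68562228e-05,  1.57673268e-01,  9.87491035e-01, -7.71027743e-04]), 'force': array([-1.02468359, -0.18937853, -0.49803351]), 'moment': array([-0.01968057,  0.04880351, -0.0256855 ]), 'grip_force': 0.0, 'width': 1.0016307437752239}
top {'vertical_fov': 46.0098735643911, 'cx': 317.4320222533437, 'cy': 195.14251879720703, 'world_to_cam': array([[-8.20164526e-04, -9.99999000e-01, -1.15236720e-03,
         1.08337596e+02],
       [-9.87450037e-01,  9.91864216e-04, -1.57928595e-01,
         5.35925869e+02],
       [ 1.57929581e-01,  1.00837760e-03, -9.87449862e-01,
         1.21303682e+03],
       [ 0.00000000e+00,  0.00000000e+00,  0.00000000e+00,
         1.00000000e+00]])}
scene {'vertical_fov': 42.63816716004895, 'cx': 315.4864226373168, 'cy': 201.37143951057143, 'world_to_cam': array([[ 7.55663400e-01, -6.54461726e-01,  2.55475084e-02,
        -3.55539375e+02],
       [-2.56567193e-01, -3.31679180e-01, -9.07833794e-01,
         2.57112493e+02],
       [ 6.02616048e-01,  6.79462119e-01, -4.18551225e-01,
         8.75679860e+02],
       [ 0.00000000e+00,  0.00000000e+00,  0.00000000e+00,
         1.00000000e+00]])}
```

View pics/top0.png

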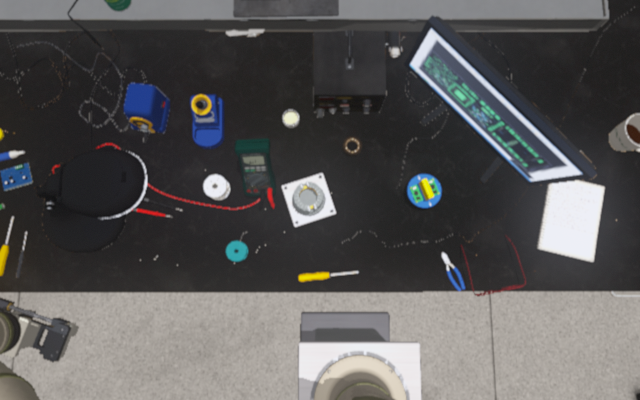

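View pics/scene0.png

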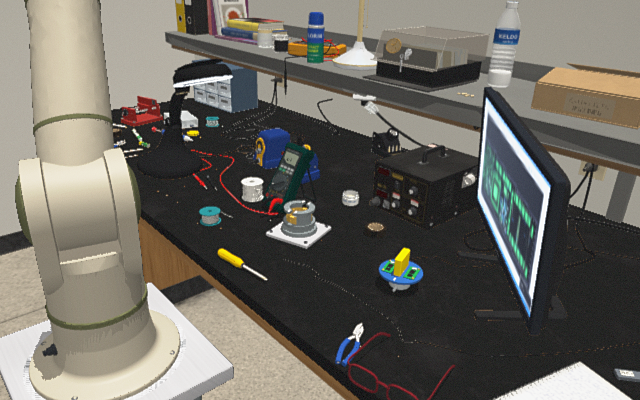

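The top view shows the carrier at about (424,190), with its yellow bar tilted. The socket is at (309,199) on its pale square foot, and the gripper is at lower left (40,330). The scene view shows the carrier upright at (401,270) and the socket at (299,218), with the lamp at far left away from the path.

```bash
python3 - <<'E'
from h import *
im=np.load("top0.npz")["im"]; d=np.load("top0.npz")["d"]
hsv=cv2.cvtColor(im,cv2.COLOR_BGR2HSV)
def reg(m,u0,u1,v0,v1):
    k=np.zeros_like(m);k[v0:v1,u0:u1]=m[v0:v1,u0:u1];return k
def rect(m,name,z):
    v,u=np.nonzero(m); P=np.array([on_z("top",a,b,z)[:2] for a,b in zip(u,v)]).astype(np.float32)
    r=cv2.minAreaRect(P); c=np.cov((P-P.mean(0)).T); w,V=np.linalg.eigh(c)
    print(name,len(u),"mean",P.mean(0).round(1),"rect",np.round(r[0],1),np.round(r[1],1),round(r[2],1),"major deg",np.degrees(np.arctan2(V[1,1],V[0,1])).round(1))
yel=reg(cv2.inRange(hsv,(20,120,120),(35,255,255)),400,450,165,215); rect(yel,"bar",76)
blue=reg(cv2.inRange(hsv,(95,100,60),(125,255,255)),400,450,165,215)|yel; rect(blue,"disc",36)
foot=reg(cv2.inRange(hsv,(0,0,190),(180,60,255)),275,345,165,235); rect(foot,"foot",10)
for n,(u,v) in dict(lamp=(90,190),lamptop=(110,180),socket=(309,199),bar=(430,190),disc=(412,195),edge=(300,285),blue=(205,120),spool=(216,186),meter=(255,165)).items():
    z=d[v,u]; o,r=ray("top",u,v); print(n,(o+r*z).round(0))
for r in (im,):
    cv2.imwrite("pics/crop_top.png",np.hstack([cv2.resize(im[165:235,270:350],None,fx=5,fy=5,interpolation=cv2.INTER_CUBIC),cv2.resize(im[155:225,385:465],None,fx=5,fy=5,interpolation=cv2.INTER_CUBIC)]))
E
```

```text
bar 172 mean [ 546.8 -175.1] rect [ 547.5 -174.6] [50.3 24.8] 24.4 major deg -159.0
disc 715 mean [ 549.6 -178.8] rect [ 549.8 -178.1] [95.9 95.4] 43.7 major deg -162.4
foot 1086 mean [529.  132.5] rect [530.  132.8] [118.9 118.4] 18.0 major deg -157.1
lamp [497. 561. 357.]
lamptop [514. 517. 370.]
socket [526. 130.  40.]
bar [ 544. -184.   77.]
disc [ 537. -145.   39.]
edge [299. 155.  -2.]
blue [741. 412.  55.]
spool [566. 385.  15.]
meter [599. 264. 129.]
```

View pics/crop_top.png

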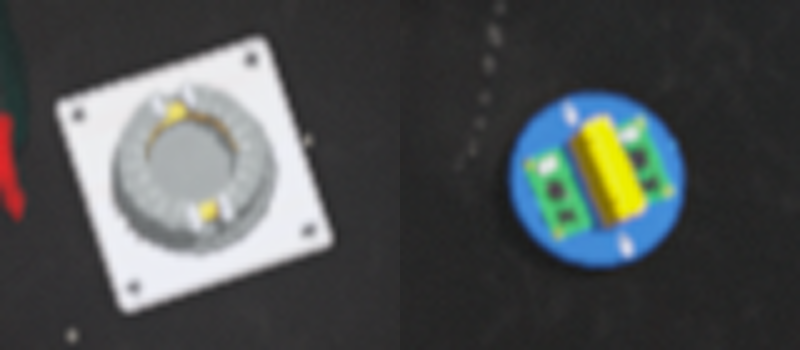

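The crop shows the socket's slots marked from (178,108) to (208,212), an axis of about +16 to 18° in the world. The carrier bar runs from (575,110) to (625,220), about +22°. A +41° turn keeps joint 7 well placed for the later clockwise turn, so I move along a path clear of the lamp.

```bash
python3 -m handwheel '0 -1 0 0.9 1;0 -1 0 0.9 1;0 -1 0 0.9 1;0 -1 0 0.9 1;0 -1 0 0.9 1' 30
python3 -m handwheel '0 -1 0 0.9 1;0 -1 0 0.9 1;0 -1 0 0.5 1;0 -1 0 0 1;0 -1 0 0 1'
```

```text
t: 0.57
tcp_pos: [225.7, 587.8, 235.3]
tcp_rot: [-0.0, -0.08, 0.997, -0.0]
force: [1.1, 0.1, 0.4]
width: 1.002
grip_force: 0.0
t: 0.98
tcp_pos: [225.9, 487.7, 235.5]
tcp_rot: [-0.0, -0.196, 0.981, -0.0]
force: [0.4, -0.1, -0.5]
width: 1.002
grip_force: 0.0
```

```bash
python3 -m handwheel '0.7 -1 0 0 1;0.7 -1 0 0 1;0.7 -1 0 0 1;0.7 -1 0 0 1;0.7 -1 0 0 1' |grep tcp_pos
python3 -m handwheel '0.7 -1 0 0 1;0.7 -1 0 0 1;0.7 -1 0 0 1;0.7 -1 0 0 1;0.7 -1 0 0 1'|grep tcp_pos
python3 -m handwheel '0.7 -1 0 0 1;0.7 -1 0 0 1;0.7 -1 0 0 1;0.7 -1 0 0 1;0.7 -1 0 0 1'|grep tcp_pos
python3 -m handwheel '0.3 -1 0 0 1;0.3 -1 0 0 1;0.3 -1 0 0 1;0.3 -1 0 0 1;0.3 -1 0 0 1'|grep tcp_pos
python3 -m handwheel '0.3 -1 0 0 1;0.3 -1 0 0 1;0.3 -1 0 0 1;0.3 -1 0 0 1;0.3 -1 0 0 1'|grep tcp_pos
python3 -m handwheel '0.3 -1 0 0 1;0.3 -1 0 0 1;0.3 -1 0 0 1;0.3 -1 0 0 1;0.3 -1 0 0 1'
```

```text
tcp_pos: [296.3, 387.8, 235.6]
tcp_pos: [366.4, 287.8, 235.6]
tcp_pos: [436.3, 187.8, 235.6]
tcp_pos: [465.9, 87.8, 235.6]
tcp_pos: [495.9, -12.1, 235.6]
t: 3.48
tcp_pos: [525.9, -112.2, 235.5]
tcp_rot: [-0.0, -0.196, 0.981, 0.0]
force: [0.6, -0.8, -0.2]
width: 1.0
grip_force: 0.0
```

```bash
python3 -m handwheel '0.4 -1 -0.5 0 1;0.4 -1 -0.5 0 1;0.4 -1 -0.5 0 1;0 0 -0.5 0 1;0 0 0 0 1'
python3 - <<'E'
from h import *
st=manip.read_state(); im,d=vision.camera("wrist"); cv2.imwrite("pics/w1.png",im)
print({k:v for k,v in vision.calibration("wrist").items()})
np.savez("w1.npz",im=im,d=d,p=st["tcp_pos"],q=st["tcp_rot"])
E
```

```text
t: 3.9
tcp_pos: [548.9, -171.8, 193.6]
tcp_rot: [-0.001, -0.195, 0.981, 0.001]
force: [-1.0, 1.2, 0.4]
width: 0.996
grip_force: 0.0
{'vertical_fov': 65.70646984690485, 'cx': 323.0532427138013, 'cy': 196.54726025684715, 'tool_from_camera': array([[ 9.97577175e-05, -9.64652988e-01, -2.63523440e-01,
         7.29624216e+01],
       [ 9.99999826e-01,  2.49658361e-04, -5.35345108e-04,
        -2.57753411e-03],
       [ 5.82213088e-04, -2.63523340e-01,  9.64652844e-01,
        -1.49790749e+02],
       [ 0.00000000e+00,  0.00000000e+00,  0.00000000e+00,
         1.00000000e+00]])}
```

View pics/w1.png

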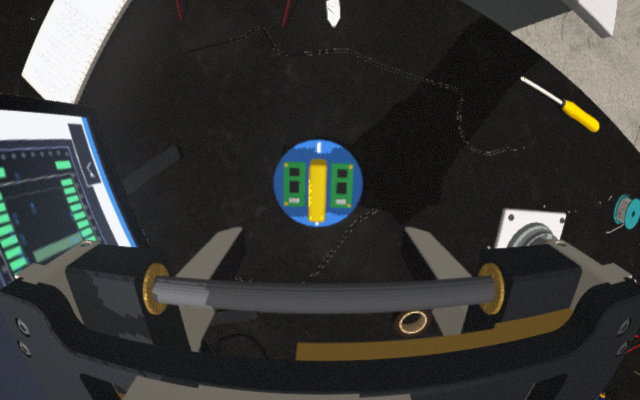

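The wrist view shows the carrier disc centred at about (318,183). The bar is nearly vertical in the picture, from (318,160) to (317,220), so the yaw is nearly right.

```bash
python3 - <<'E'
from h import *
f=np.load("w1.npz"); im=f["im"]; st=dict(tcp_pos=f["p"],tcp_rot=f["q"])
hsv=cv2.cvtColor(im,cv2.COLOR_BGR2HSV)
def reg(m):
    k=np.zeros_like(m);k[125:245,260:375]=m[125:245,260:375];return k
yel=reg(cv2.inRange(hsv,(20,120,150),(35,255,255)))
disc=reg(cv2.inRange(hsv,(95,100,60),(125,255,255)))
c=max(cv2.findContours(disc,cv2.RETR_EXTERNAL,cv2.CHAIN_APPROX_NONE)[0],key=cv2.contourArea)
P=np.array([on_z("wrist",*p[0],36,st)[:2] for p in c],np.float32); print("disc",cv2.minEnclosingCircle(P),cv2.fitEllipse(P))
v,u=np.nonzero(yel); P=np.array([on_z("wrist",a,b,76,st)[:2] for a,b in zip(u,v)],np.float32)
print("bar",cv2.minAreaRect(P),P.mean(0))
wh=reg(cv2.inRange(hsv,(0,0,200),(180,60,255)))
n,l,s,ce=cv2.connectedComponentsWithStats(wh)
for i in range(1,n):
    if s[i,4]>5: print(s[i],on_z("wrist",*ce[i],36,st)[:2])
E
```

```text
disc ((548.761474609375, -178.1092529296875), 46.852569580078125) ((548.7457885742188, -177.9140167236328), (91.39562225341797, 92.44715118408203), 109.22770690917969)
bar ((547.7195434570312, -177.79171752929688), (52.69147491455078, 58.00714874267578), 20.87850570678711) [ 546.97736 -178.32906]
[317 142   4  11  36] [ 513.21945458 -191.39676727]
[316 222   3   3   7] [ 587.90051055 -162.74399008]
```

```bash
python3 -m handwheel '0 -0.3 -1 -0.25 1;0 0 -1 0 1;0 0 -1 0 1;0 0 -1 0 1;0 0 -1 0 1'
python3 -m handwheel '0 0 -0.8 0 1;0 0 -0.4 0 1;0 0 0 0 1;0 0 0 0 1'
```

```text
t: 4.37
tcp_pos: [550.1, -175.6, 95.6]
tcp_rot: [0.001, -0.184, 0.983, 0.0]
force: [1.3, 0.7, -0.6]
width: 1.003
grip_force: 0.0
t: 4.7
tcp_pos: [550.0, -176.4, 72.1]
tcp_rot: [0.0, -0.184, 0.983, 0.0]
force: [0.9, 0.0, 0.7]
width: 1.001
grip_force: 0.0
```

```bash
python3 -m handwheel '-0.065 -0.08 -0.5 0 1;0 0 0 0 1;0 0 0 0 0;0 0 0 0 -1;0 0 0 0 -1' 30
python3 -m handwheel '0 0 0 0 -1;0 0 0 0 -1;0 0 0 0 -1;0 0 0 0 -1;0 0 0 0 -1'
```

```text
t: 5.12
tcp_pos: [548.7, -178.8, 62.0]
tcp_rot: [0.0, -0.183, 0.983, -0.0]
force: [-0.4, -0.4, -0.7]
width: 0.836
grip_force: 0.0
t: 5.53
tcp_pos: [548.6, -178.7, 61.6]
tcp_rot: [0.0, -0.184, 0.983, 0.0]
force: [-0.7, 0.3, 0.1]
width: 0.473
grip_force: 0.0
```

```bash
python3 -m handwheel '0 0 0 0 -1;0 0 0 0 -1;0 0 0 0 -1;0 0 0 0 -1;0 0 0 0 -1' |tail -4
python3 -m handwheel '0 0 0 0 -1;0 0 0 0 -1;0 0 0 0 -1;0 0 0 0 -1'
```

```text
tcp_rot: [-0.0, -0.184, 0.983, 0.0]
force: [0.1, -0.2, 1.0]
width: 0.166
grip_force: 30.0
t: 6.28
tcp_pos: [548.5, -178.6, 61.5]
tcp_rot: [-0.0, -0.184, 0.983, 0.0]
force: [-0.3, 0.3, -2.3]
width: 0.172
grip_force: 30.0
```

```bash
python3 -m handwheel '0 0 0.5 0 -1;0 0 1 0 -1;0 0 1 0 -1;0 0 1 0 -1;0 0 1 0 -1' |grep -v rot
python3 -m handwheel '0.25 1 1 0 -1;0.25 1 1 0 -1;0.25 1 1 0 -1;0.25 1 0.5 0 -1;0.25 1 0 0 -1' |grep tcp_pos
python3 -m handwheel '0.25 1 0 0 -1;0.25 1 0 0 -1;0.25 1 0 0 -1;0.25 1 0 0 -1;0.25 1 0 0 -1' |grep tcp_pos
python3 -m handwheel '0 0.5 0 0 -1;0 0 0 0 -1;0 0 0 0 -1'
python3 - <<'E'
from h import *
st=manip.read_state(); im,d=vision.camera("wrist"); cv2.imwrite("pics/w2.png",im)
np.savez("w2.npz",im=im,d=d,p=st["tcp_pos"],q=st["tcp_rot"])
E
```

```text
t: 6.7
tcp_pos: [548.2, -178.7, 153.1]
force: [1.0, -0.3, -3.3]
width: 0.177
grip_force: 30.0
tcp_pos: [574.6, -78.0, 224.9]
tcp_pos: [598.3, 22.2, 222.2]
t: 7.78
tcp_pos: [598.0, 30.9, 221.8]
tcp_rot: [-0.0, -0.184, 0.983, -0.0]
force: [-0.3, -0.3, -3.6]
width: 0.172
grip_force: 30.0
```

View pics/w2.png

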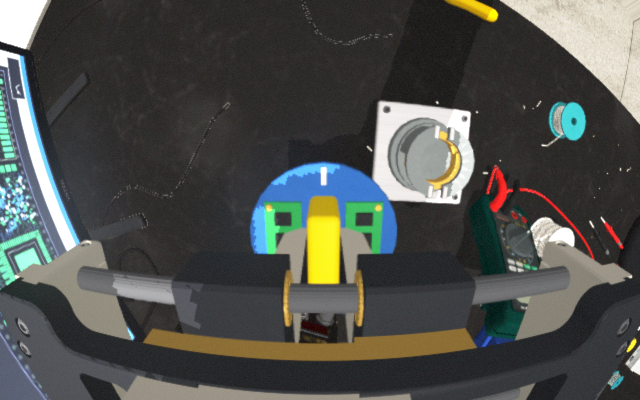

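The wrist view shows the socket's top clearly. The white mark pairs are near (440,130) and (438,190), the foot corners run from (378,100) to (470,203), and the carrier hangs level in the jaws.

```bash
python3 - <<'E'
from h import *
f=np.load("w2.npz"); im=f["im"]; d=f["d"]; st=dict(tcp_pos=f["p"],tcp_rot=f["q"])
hsv=cv2.cvtColor(im,cv2.COLOR_BGR2HSV)
W=cv2.inRange(hsv,(0,0,200),(180,50,255)); k=np.zeros_like(W);k[95:210,365:478]=W[95:210,365:478]
n,l,s,ce=cv2.connectedComponentsWithStats(k)
for i in range(1,n):
    if s[i,4]>6: print(s[i],ce[i].round(1),on_z("wrist",*ce[i],72,st)[:2].round(1),on_z("wrist",*ce[i],10,st)[:2].round(1))
G=k.copy(); v,u=np.nonzero(k)
P=np.array([on_z("wrist",a,b,8,st)[:2] for a,b in zip(u,v)],np.float32);print(cv2.minAreaRect(P))
cv2.imwrite("pics/w2c.png",cv2.resize(im[90:215,360:490],None,fx=4.5,fy=4.5,interpolation=cv2.INTER_CUBIC))
E
```

```text
[ 374  102  100  102 4084] [420.1 149.7] [525.7 106.9] [524.8 128.1]
[435 126   5  13  53] [436.8 131.5] [501.6 116. ] [495.7 139. ]
[446 152   5  18  56] [448.  160.3] [523.5 139.9] [522.2 167.9]Traceback (most recent call last):
  File "<stdin>", line 9, in <module>
  File "h.py", line 16, in on_z
    o,d=ray(name,u,v,st); return o+d*(z-o[2])/d[2]
        ~~~^^^^^^^^^^^^^
  File "h.py", line 5, in ray
    c=vision.calibration(name); f=200/np.tan(np.radians(c["vertical_fov"])/2)
ValueError: time passes only in moves, steps and waits
```

```bash
sed -i 's/^def ray/import functools\ncal=functools.lru_cache(vision.calibration)\ndef ray/; s/c=vision.calibration(name)/c=cal(name)/' h.py; python3 - <<'E'
from h import *
f=np.load("w2.npz"); im=f["im"]
b=im[120:212,425:482]; cv2.imwrite("pics/w2c.png",cv2.resize(b,None,fx=6.5,fy=6.5,interpolation=cv2.INTER_NEAREST))
E
```

```text
(no output)
```

View pics/w2c.png

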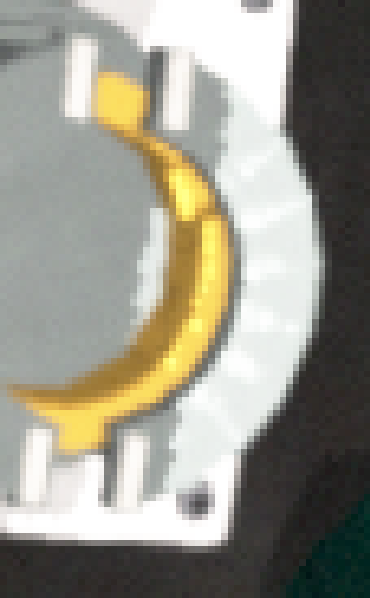

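The crop shows mark rectangles centred at (81,79), (176,88), (35,467) and (130,470) in crop pixels, with the brass ledge visible under both slots.

```bash
python3 - <<'E'
from h import *
f=np.load("w2.npz"); st=dict(tcp_pos=f["p"],tcp_rot=f["q"])
M=[on_z("wrist",425+a/6.5-.5,120+b/6.5-.5,72,st)[:2] for a,b in ((81,79),(176,88),(35,467),(130,470))]
A=(M[0]+M[1])/2;B=(M[2]+M[3])/2
print(np.round(M,1),"c",(A+B)/2,"ax",np.degrees(np.arctan2(*(B-A)[::-1])),"len",np.linalg.norm(B-A),"gap",np.linalg.norm(M[0]-M[1]),np.linalg.norm(M[2]-M[3]))
k=cv2.inRange(cv2.cvtColor(f["im"],cv2.COLOR_BGR2HSV),(0,0,200),(180,50,255)); 
v,u=np.nonzero(k[95:210,365:478]); P=np.array([on_z("wrist",a+365,b+95,10,st)[:2] for a,b in zip(u,v) if a+365<430 or b+95<125],np.float32);print(cv2.minAreaRect(P))
# top view marks
im=np.load("top0.npz")["im"]
for p in ((160,100),(192,102),(191,217),(226,212)):
    print(on_z("top",270+p[0]/5-.5,165+p[1]/5-.5,72)[:2].round(1))
E
```

```text
[[501.7 116.2]
 [496.3 131.7]
 [560.9 135.3]
 [555.2 151.1]] c [528.53302594 133.55979424] ax 18.094915649178326 len 62.066090048509096 gap 16.43904734414463 16.80317728951117
((526.9252319335938, 129.6822509765625), (127.50283813476562, 133.0642547607422), 13.064395904541016)
[559.5 149.4]
[558.4 132.7]
[497.9 133.1]
[500.5 114.9]
```

```bash
python3 -m handwheel '-0.7 1 0 -0.5 -1;-0.7 1 0 0 -1;-0.7 1 -0.5 0 -1;-0.7 1 -0.5 0 -1;-0.7 1 -0.5 0 -1' |grep tcp_pos
python3 -m handwheel '0 0.1 -0.7 0 -1;0 0 -0.7 0 -1;0 0 -0.5 0 -1;0 0 0 0 -1;0 0 0 0 -1'
```

```text
tcp_pos: [528.1, 130.0, 191.7]
t: 8.67
tcp_pos: [528.6, 132.0, 153.4]
tcp_rot: [-0.0, -0.157, 0.988, -0.0]
force: [1.2, 0.5, -2.9]
width: 0.172
grip_force: 30.0
```

```bash
python3 -m handwheel '0 0.05 -0.5 0 -1;0 0 -0.4 0 -1;0 0 0 0 -1;0 0 0 0 -1' |grep -E "pos|force"
python3 -m handwheel '0 0 -0.1 0 -1;0 0 -0.1 0 -1;0 0 0 0 -1;0 0 0 0 -1'|grep -E "pos|force"
```

```text
tcp_pos: [528.4, 134.1, 135.2]
force: [-0.1, -0.2, -3.0]
grip_force: 30.0
tcp_pos: [528.6, 134.3, 131.7]
force: [-0.1, 0.6, -3.4]
grip_force: 30.0
```

```bash
python3 -m handwheel '0 0 -0.1 0 -1;0 0 -0.1 0 -1;0 0 0 0 -1;0 0 0 0 -1'|grep -E "pos|force"
```

```text
tcp_pos: [528.5, 134.3, 127.5]
force: [0.8, 0.5, -3.5]
grip_force: 30.0
```

```bash
python3 -m handwheel '0 -0.03 -0.1 0 -1;0 0 -0.1 0 -1;0 0 -0.1 0 -1;0 0 0 0 -1;0 0 0 0 -1'|grep -E "pos|force"; python3 -m handwheel '0 0 -0.1 0 -1;0 0 -0.1 0 -1;0 0 0 0 -1;0 0 0 0 -1'|grep -E "pos|force"
```

```text
tcp_pos: [528.5, 133.7, 121.4]
force: [0.1, 0.1, -3.9]
grip_force: 30.0
tcp_pos: [528.5, 133.7, 117.5]
force: [-1.2, -0.4, -2.8]
grip_force: 30.0
```

```bash
for i in 1; do python3 -m handwheel '0 0 -0.1 0 -1;0 0 -0.05 0 -1;0 0 0 0 -1;0 0 0 0 -1'|grep -E "pos|force"; done; python3 -m handwheel '0 0 -0.05 0 -1;0 0 0 0 -1;0 0 0 0 -1'|grep -E "pos|force";python3 -m handwheel '0 0 -0.05 0 -1;0 0 0 0 -1;0 0 0 0 -1'|grep -E "pos|force"; python3 -c "
from bench import manip
print(manip.read_state()['moment'])"
```

```text
tcp_pos: [528.5, 133.7, 114.5]
force: [0.4, -0.1, -3.0]
grip_force: 30.0
tcp_pos: [528.6, 133.7, 113.6]
force: [0.2, -0.4, -2.8]
grip_force: 30.0
tcp_pos: [528.6, 133.7, 112.8]
force: [-0.1, 0.1, 0.9]
grip_force: 30.0
[ 0.00946959  0.20943109 -0.04056682]
```

```bash
cat > g.py <<'E'
import sys
from bench import manip
import numpy as np
s=manip.read_state(); q=s["tcp_rot"]; yaw=np.degrees(2*np.arctan2(q[2],q[1]))-180
print("t %.2f z %.1f xy %.1f %.1f yaw %.1f F %s M %s"%(s["t"],s["tcp_pos"][2],*s["tcp_pos"][:2],yaw,s["force"].round(1),s["moment"].round(2)))
sys.exit(not(s["force"][2]>float(sys.argv[1]) and abs(s["moment"][2])<0.6))
E
H="python3 -m handwheel"
python3 -m handwheel '0 0 -0.07 0 -1;0 0 -0.07 0 -1;0 0 0 0 -1;0 0 0 0 -1;0 0 0 0 -1' >/dev/null; python3 g.py 1 && python3 -m handwheel '0 0 0 -0.3 -1;0 0 0 -0.3 -1;0 0 0 -0.4 -1;0 0 0 0 -1;0 0 0 0 -1' >/dev/null && python3 g.py 1 && python3 -m handwheel '0 0 0 -0.3 -1;0 0 0 -0.3 -1;0 0 0 -0.4 -1;0 0 0 0 -1;0 0 0 0 -1' >/dev/null && python3 g.py 1
```

```text
t 11.67 z 109.9 xy 528.7 133.8 yaw 18.1 F [-0.5 -0.1  3.6] M [-0.05  0.29 -0.01]
t 12.08 z 109.9 xy 528.8 133.8 yaw 12.1 F [-0.3 -0.7  4. ] M [-0.1   0.02 -0.06]
t 12.50 z 109.8 xy 528.7 133.8 yaw 6.1 F [-0.3  0.8  4.4] M [-0.01 -0.12 -0.09]
```

```bash
python3 -m handwheel '0 0 0 -0.3 -1;0 0 0 -0.3 -1;0 0 0 -0.2 -1;0 0 0 0 -1;0 0 0 0 -1' >/dev/null && python3 g.py 1.5 &&
python3 -m handwheel '0 0 0 -0.2 -1;0 0 0 0 -1;0 0 0 0 -1' >/dev/null && python3 g.py 1.5 &&
python3 -m handwheel '0 0 0 -0.2 -1;0 0 0 0 -1;0 0 0 0 -1' >/dev/null && python3 g.py 1.5 &&
python3 -m handwheel '0 0 0 -0.2 -1;0 0 0 0 -1;0 0 0 0 -1' >/dev/null && python3 g.py 1.5 &&
python3 -m handwheel '0 0 0 -0.2 -1;0 0 0 0 -1;0 0 0 0 -1' >/dev/null && python3 g.py 1.5 &&
python3 -m handwheel '0 0 0 -0.2 -1;0 0 0 0 -1;0 0 0 0 -1' >/dev/null && python3 g.py 1.5 &&
python3 -m handwheel '0 0 0 -0.2 -1;0 0 0 0 -1;0 0 0 0 -1' >/dev/null && python3 g.py 1.5
```

```text
t 12.92 z 109.8 xy 528.6 133.7 yaw 1.3 F [0.4 0.6 3.7] M [-0.07 -0.11  0.07]
t 13.17 z 109.8 xy 528.6 133.8 yaw 0.1 F [-0.4  0.3  3.5] M [-0.01 -0.09  0.07]
t 13.42 z 109.8 xy 528.6 133.8 yaw -1.1 F [ 0.6 -0.8  3.9] M [-0.01 -0.02  0.  ]
t 13.67 z 109.8 xy 528.5 133.8 yaw -2.3 F [-0.4  0.4  3.6] M [-0.06 -0.05  0.02]
t 13.92 z 109.8 xy 528.5 133.7 yaw -3.5 F [-0.2  0.2  3.6] M [-0.01 -0.    0.04]
t 14.17 z 109.8 xy 528.5 133.7 yaw -4.7 F [-0.5 -0.7  3.8] M [-0.   -0.02 -0.01]
t 14.42 z 109.8 xy 528.5 133.7 yaw -5.9 F [-0.6 -0.3  4. ] M [ 0.01  0.06 -0.03]
```

```bash

python3 -m handwheel '0 0 0 -0.2 -1;0 0 0 0 -1;0 0 0 0 -1' >/dev/null && python3 g.py 1.8 &&
python3 -m handwheel '0 0 0 -0.2 -1;0 0 0 0 -1;0 0 0 0 -1' >/dev/null && python3 g.py 1.8 &&
python3 -m handwheel '0 0 0 -0.2 -1;0 0 0 0 -1;0 0 0 0 -1' >/dev/null && python3 g.py 1.8 &&
python3 -m handwheel '0 0 0 -0.2 -1;0 0 0 0 -1;0 0 0 0 -1' >/dev/null && python3 g.py 1.8 &&
python3 -m handwheel '0 0 0 -0.2 -1;0 0 0 0 -1;0 0 0 0 -1' >/dev/null && python3 g.py 1.8 &&
python3 -m handwheel '0 0 0 -0.2 -1;0 0 0 0 -1;0 0 0 0 -1' >/dev/null && python3 g.py 1.8 &&
python3 -m handwheel '0 0 0 -0.2 -1;0 0 0 0 -1;0 0 0 0 -1' >/dev/null && python3 g.py 1.8 &&
python3 -m handwheel '0 0 0 -0.2 -1;0 0 0 0 -1;0 0 0 0 -1' >/dev/null && python3 g.py 1.8 &&
python3 -m handwheel '0 0 0 -0.2 -1;0 0 0 0 -1;0 0 0 0 -1' >/dev/null && python3 g.py 1.8 &&
python3 -m handwheel '0 0 0 -0.2 -1;0 0 0 0 -1;0 0 0 0 -1' >/dev/null && python3 g.py 1.8
```

```text
t 14.67 z 109.8 xy 528.5 133.7 yaw -7.1 F [-2.1  0.2  4.2] M [-0.07  0.06  0.03]
t 14.92 z 109.8 xy 528.5 133.7 yaw -8.3 F [-0.6  0.1  4.1] M [0.   0.05 0.04]
t 15.17 z 109.8 xy 528.5 133.7 yaw -9.5 F [-0.1  0.2  3.4] M [-0.08  0.03 -0.01]
t 15.42 z 109.8 xy 528.6 133.7 yaw -10.7 F [0.4 0.7 3.4] M [ 0.01  0.01 -0.01]
t 15.67 z 109.8 xy 528.6 133.7 yaw -11.9 F [ 1.  -0.1  4.3] M [-0.03  0.05 -0.03]
t 15.92 z 109.8 xy 528.6 133.7 yaw -13.1 F [ 0.  -0.7  4.2] M [-0.03  0.04  0.02]
t 16.17 z 109.8 xy 528.6 133.7 yaw -14.3 F [0.7 1.  3.9] M [-0.05 -0.03 -0.03]
t 16.42 z 109.8 xy 528.6 133.7 yaw -15.5 F [-0.6  0.2  4.5] M [ 0.01 -0.04  0.  ]
t 16.67 z 109.8 xy 528.5 133.7 yaw -16.7 F [-0.2  0.2  4.1] M [-0.04  0.01 -0.03]
t 16.92 z 109.8 xy 528.6 133.7 yaw -17.9 F [ 0.  -0.3  4.3] M [-0.06  0.02 -0.  ]
```

36° so far, with no drop yet.

```bash

python3 -m handwheel '0 0 0 -0.2 -1;0 0 0 0 -1;0 0 0 0 -1' >/dev/null && python3 g.py 1.8 &&
python3 -m handwheel '0 0 0 -0.2 -1;0 0 0 0 -1;0 0 0 0 -1' >/dev/null && python3 g.py 1.8 &&
python3 -m handwheel '0 0 0 -0.2 -1;0 0 0 0 -1;0 0 0 0 -1' >/dev/null && python3 g.py 1.8 &&
python3 -m handwheel '0 0 0 -0.2 -1;0 0 0 0 -1;0 0 0 0 -1' >/dev/null && python3 g.py 1.8 &&
python3 -m handwheel '0 0 0 -0.2 -1;0 0 0 0 -1;0 0 0 0 -1' >/dev/null && python3 g.py 1.8 &&
python3 -m handwheel '0 0 0 -0.2 -1;0 0 0 0 -1;0 0 0 0 -1' >/dev/null && python3 g.py 1.8 &&
python3 -m handwheel '0 0 0 -0.2 -1;0 0 0 0 -1;0 0 0 0 -1' >/dev/null && python3 g.py 1.8 &&
python3 -m handwheel '0 0 0 -0.2 -1;0 0 0 0 -1;0 0 0 0 -1' >/dev/null && python3 g.py 1.8 &&
python3 -m handwheel '0 0 0 -0.2 -1;0 0 0 0 -1;0 0 0 0 -1' >/dev/null && python3 g.py 1.8 &&
python3 -m handwheel '0 0 0 -0.2 -1;0 0 0 0 -1;0 0 0 0 -1' >/dev/null && python3 g.py 1.8 &&
python3 -m handwheel '0 0 0 -0.2 -1;0 0 0 0 -1;0 0 0 0 -1' >/dev/null && python3 g.py 1.8 &&
python3 -m handwheel '0 0 0 -0.2 -1;0 0 0 0 -1;0 0 0 0 -1' >/dev/null && python3 g.py 1.8
```

```text
t 17.17 z 109.8 xy 528.6 133.7 yaw -19.1 F [-0.1 -0.1  3.9] M [-0.08 -0.01  0.04]
t 17.42 z 109.8 xy 528.6 133.7 yaw -20.3 F [-0.1 -0.7  4. ] M [-0.07 -0.    0.07]
t 17.67 z 109.8 xy 528.5 133.7 yaw -21.5 F [ 0.3 -0.5  3.7] M [-0.08  0.02 -0.04]
t 17.92 z 109.8 xy 528.5 133.7 yaw -22.7 F [ 0.5 -0.3  2.7] M [-0.02  0.03 -0.03]
t 18.17 z 109.8 xy 528.6 133.8 yaw -23.9 F [0.1 0.8 3.8] M [-0.08  0.02 -0.04]
t 18.42 z 109.8 xy 528.6 133.8 yaw -25.1 F [0.1 0.5 3.9] M [ 0.04 -0.04  0.06]
t 18.67 z 109.8 xy 528.7 133.9 yaw -26.3 F [-0.2  1.   2.9] M [ 0.2  -0.12 -0.1 ]
t 18.92 z 109.9 xy 528.7 133.9 yaw -27.5 F [0.1 2.  4. ] M [ 0.37 -0.17 -0.04]
t 19.17 z 109.8 xy 528.6 133.7 yaw -28.7 F [0.3 1.3 2.7] M [ 0.21 -0.13 -0.14]
t 19.42 z 109.7 xy 528.4 133.5 yaw -29.9 F [0.7 0.7 3. ] M [-0.05 -0.07 -0.11]
t 19.67 z 109.7 xy 528.4 133.6 yaw -31.1 F [0.4 0.8 2.8] M [-0.08 -0.03 -0.12]
t 19.92 z 109.8 xy 528.4 133.7 yaw -32.3 F [-0.8 -0.1  2.3] M [-0.12 -0.04 -0.17]
```

Forces begin to change around −26° (probably the bevel), so I use finer steps.

```bash

python3 -m handwheel '0 0 0 -0.1 -1;0 0 0 0 -1;0 0 0 0 -1' >/dev/null && python3 g.py 0.5 &&
python3 -m handwheel '0 0 0 -0.1 -1;0 0 0 0 -1;0 0 0 0 -1' >/dev/null && python3 g.py 0.5 &&
python3 -m handwheel '0 0 0 -0.1 -1;0 0 0 0 -1;0 0 0 0 -1' >/dev/null && python3 g.py 0.5 &&
python3 -m handwheel '0 0 0 -0.1 -1;0 0 0 0 -1;0 0 0 0 -1' >/dev/null && python3 g.py 0.5
```

```text
t 20.17 z 109.8 xy 528.4 133.7 yaw -32.9 F [ 0.6 -0.5  1.8] M [-0.03 -0.01 -0.14]
t 20.42 z 109.8 xy 528.4 133.7 yaw -33.4 F [-0.8  0.4  1.9] M [-0.09 -0.02 -0.1 ]
t 20.67 z 109.8 xy 528.5 133.7 yaw -34.1 F [-0.1 -0.4  0.4] M [-0.12  0.1  -0.1 ]
```

```bash

python3 -m handwheel '0 0 0 -0.1 -1;0 0 0 0 -1;0 0 0 0 -1' >/dev/null && python3 g.py -2 &&
python3 -m handwheel '0 0 0 -0.1 -1;0 0 0 0 -1;0 0 0 0 -1' >/dev/null && python3 g.py -2 &&
python3 -m handwheel '0 0 0 -0.1 -1;0 0 0 0 -1;0 0 0 0 -1' >/dev/null && python3 g.py -2
```

```text
t 20.92 z 109.8 xy 528.5 133.7 yaw -34.7 F [-0.1 -0.1  0.2] M [-0.05  0.08 -0.1 ]
t 21.17 z 109.7 xy 528.5 133.7 yaw -35.3 F [-0.9 -0.1 -0.3] M [-0.11 -0.01 -0.11]
t 21.42 z 109.7 xy 528.5 133.7 yaw -35.8 F [ 0.  -1.5 -2.8] M [-0.13 -0.04  0.  ]
```

The lugs have dropped: Fz is now only the weight. I ease slightly toward the notch centre and lower it to the floor.

```bash

python3 -m handwheel '0 0 0 -0.15 -1;0 0 -0.05 0 -1;0 0 0 0 -1;0 0 0 0 -1' >/dev/null; python3 g.py -4.5 
python3 -m handwheel '0 0 0 -0.15 -1;0 0 -0.05 0 -1;0 0 0 0 -1;0 0 0 0 -1' >/dev/null; python3 g.py -4.5
```

```text
t 21.75 z 108.7 xy 528.4 133.7 yaw -36.7 F [-0.6 -0.4 -3.9] M [-0.04  0.03 -0.06]
t 22.08 z 107.7 xy 528.5 133.7 yaw -37.6 F [ 0.4 -0.  -4.3] M [-0.01 -0.02  0.04]
```

```bash

python3 -m handwheel '0 0 -0.05 -0.05 -1;0 0 0 0 -1;0 0 0 0 -1' >/dev/null; python3 g.py -5 
python3 -m handwheel '0 0 -0.05 0 -1;0 0 0 0 -1;0 0 0 0 -1' >/dev/null; python3 g.py -5
python3 -m handwheel '0 0 -0.05 0 -1;0 0 0 0 -1;0 0 0 0 -1' >/dev/null; python3 g.py -5
python3 -m handwheel '0 0 -0.03 0 -1;0 0 0 0 -1;0 0 0 0 -1' >/dev/null; python3 g.py -5
```

```text
t 22.33 z 106.7 xy 528.5 133.7 yaw -38.0 F [ 0.4 -0.6 -2.9] M [-0.02  0.    0.04]
t 22.58 z 105.8 xy 528.5 133.7 yaw -38.0 F [ 0.8  0.5 -3.1] M [-0.1  -0.02  0.06]
t 22.83 z 105.0 xy 528.6 133.7 yaw -38.0 F [-0.7 -0.4  0. ] M [-0.11  0.19  0.  ]
t 23.08 z 104.3 xy 528.6 133.7 yaw -38.0 F [-0.3 -0.7  1.3] M [-0.09  0.2   0.04]
```

```bash

python3 -m handwheel '0 0 0.01 0 -0.5;0 0 0 0 -0.3;0 0 0 0 -0.1;0 0 0 0 0;0 0 0 0 0' | grep -E "pos|width|force"
python3 -m handwheel '0 0 0 0 0;0 0 0 0 0;0 0 0 0 0;0 0 0 0 0;0 0 0 0 0' | grep -E "pos|width|force"; python3 g.py -5
```

```text
tcp_pos: [528.6, 133.7, 104.4]
force: [-0.1, -0.8, 0.2]
width: 0.469
grip_force: 0.0
tcp_pos: [528.6, 133.7, 104.4]
force: [-0.7, -0.2, -0.3]
width: 0.499
grip_force: 0.0
t 23.92 z 104.4 xy 528.6 133.7 yaw -37.9 F [-0.7 -0.2 -0.3] M [-0.01  0.06  0.08]
```

```bash

python3 -m handwheel '0 0 0.3 0 0;0 0 0.7 0 0;0 0 1 0 0;0 0 1 0 0;0 0 1 0 0' | grep -E "pos|force"
python3 -m handwheel '-0.7 -1 1 0 0;-0.7 -1 0.5 0 0;-0.7 -1 0 0 0;-0.7 -1 0 0 0;-0.7 -1 0 0 0' | grep -E "pos|force"
python3 -m handwheel '0 -1 0 0 0;0 -1 0 0 0;0 0 0 0 0;0 0 0 0 0' | grep -E "pos|force"
python3 - <<'E'
from h import *
a,d=vision.camera("top"); b,_=vision.camera("scene"); 
i=a[160:240,260:360]; print([(n,(lambda o,r,z:(o+r*z).round(0))(*ray("top",u,v),d[v,u])) for n,u,v in (("c",309,197),)])
cv2.imwrite("pics/end.png",np.hstack([cv2.resize(i,(400,320),interpolation=cv2.INTER_CUBIC),cv2.resize(b[170:250,250:350],(400,320),interpolation=cv2.INTER_CUBIC)]))
m=cv2.inRange(cv2.cvtColor(a,cv2.COLOR_BGR2HSV),(95,100,60),(125,255,255)); m2=np.zeros_like(m);m2[160:240,270:350]=m[160:240,270:350]
c=max(cv2.findContours(m2,cv2.RETR_EXTERNAL,cv2.CHAIN_APPROX_NONE)[0],key=cv2.contourArea)
P=np.array([on_z("top",*p[0],80,None)[:2] for p in c],np.float32); print(cv2.fitEllipse(P))
E
```

```text
tcp_pos: [528.4, 133.5, 185.6]
force: [0.1, -0.2, -0.3]
grip_force: 0.0
tcp_pos: [457.8, 32.9, 215.2]
force: [0.3, 0.0, 0.1]
grip_force: 0.0
tcp_pos: [458.6, -7.0, 214.9]
force: [0.1, -0.3, 0.2]
grip_force: 0.0
[('c', array([522., 129., 104.]))]
((523.0257568359375, 130.613525390625), (73.23563385009766, 82.65030670166016), 175.23629760742188)
```

View pics/end.png

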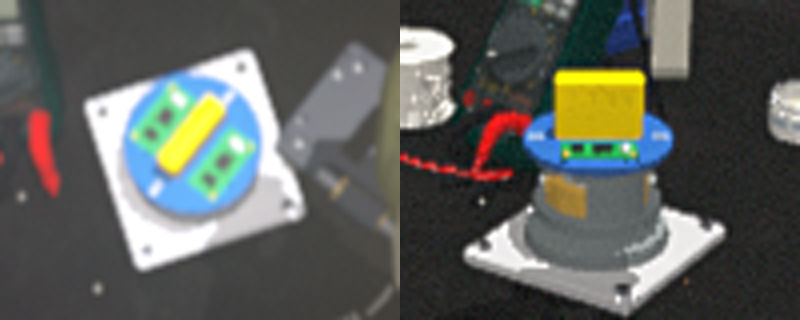

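The picture shows the carrier upright and level, with its disc centred at (190,145) close above the socket, and the bar turned clockwise. The gripper is clear of everything.

```bash
python3 -c "
from bench import manip
print(manip.sign_off())"
```

```text
the job is handed in; nothing more can be done
None
```

The carrier is in the socket: its lugs dropped into the notches after about 54° of clockwise turn and went down to the notch floor. I released it upright at about 24 s and handed the job in with the arm clear; the hand-in gave no verdict.

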